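# Line up the microscope objectives by length

### The arm

A 7-joint arm with a two-finger parallel gripper is mounted at the origin on the work surface. World frame = base frame: x ahead of the robot, y to its left, z up, the work surface at z = 0. Lengths are in m, angles in rad, forces in N, time in s.
With the tool pointing down it reaches from about 0.4 to 0.85 m from the base axis. Payload 10.4 kg.
Tool frame: the origin (TCP) lies at the very end of the fingers, on their centre line; the grasp point (between the pads) lies r.pinch_z behind it (r.pinch_z is the distance from the TCP to the grasp point, in m); z points along the fingers, x is the direction in which the jaws open and shut, and the axes are right-handed (so a half turn about z gives the same grasp; the last joint's range is limited). The gripper opens to 87 mm and grips with 3 to 60 N. Pads are 19 mm wide; open, the fingers measure 117 mm over their backs; the gripper's body (75 mm by 190 mm) begins 51 mm behind the grasp point.
Start: joints at [-1.284, 0.332, -0.065, 1.46, 0.022, 1.35, -0.088], TCP at [0.191, 0.595, 0.223] pointing down, gripper open.
Joint ranges: [-2.6, 2.6], [-0.5, 2.12], [-1.47, 1.34], [0.16, 2.42], [-1.27, 4.41], [0.06, 2.06], [-2.6, 2.6]. Speed limits (rad/s): [2.22, 2.22, 2.79, 2.79, 3.14, 3.14, 3.14].

### API

Orientations are given as a unit quaternion [x, y, z, w].
In Python, from bench import r gives the robot as it stands.
- The arm moves only by the tool carry_out, never from a script. Its argument "increments" is text: rows parted by semicolons, each of 7 numbers parted by spaces: the turn, a rotation vector about the tool's x, y, z in degrees, then the shift along the tool's x, y, z in m, then the finger opening in m, from 0 to 0.087. A call has exactly 5 rows; each row is the pose to reach, as a shift and turn from the pose measured when the call began, along the tool's axes at that moment; what a row does not reach only later rows make up. A row lasts 1/8 s, in which the tool goes at most 62.5 mm and 10.7 degrees, less where a joint would pass 70% of its speed; a pose out of reach is approached as far as the arm can. A call with a gripper value outside its range is refused whole. The fingers move at their own pace and stop on an object; "squeeze" is the grip in N (left out, the last holds). Time passes only in rows, so rows that repeat a pose let the fingers close, or fill a call up. It gives the time, the measured TCP pose, the force and the opening at its end, in the units of the state.
- r.read_state(): the state, without advancing time (a new reading comes with each control period).
- r.camera(name): name is "scene" or "top" or "wrist"; returns (picture, depth): 384x512x3 uint8, blue, green, red; 384x512 float32, m along the optical axis (not along the pixel's ray), 0 where there is no reading.
- r.camera_model(name): a dict with "K" (3x3 intrinsics, pixels), "k1" (the pictures are not rectified: a ray, as slopes to the right and down, at radius r is drawn at 1 + k1 r^2 times it, then the intrinsics apply), "extrinsics" (4x4, takes a point from camera to world coordinates). Camera axes: x right, y down, z forward; pixel columns grow to the right and rows downward; lengths in m; the calibration is good to about 2 mm. A picture is of the moment at which its call begins: read the wrist's pose just before it. camera_model takes no time and is no camera call; for the wrist camera it gives the pose at the moment of the call.
- r.close_job(): hands the job in, once; it reports no verdict.
The state is a dict: "time": time; "joint_positions": joint angles; "joint_vel": joint speeds; "joint_torque": joint torques, N m; "ee_pos": TCP position; "eef_rot": TCP orientation; "ft_force": force on the tool from outside, world axes, zero at the start; "torque": the same for the moment, N m; "width": finger opening in m.
Only numpy, scipy, OpenCV 4.12 (cv2) and the standard library are available. Lean on these libraries where they do the work, as an engineer would, in place of code of your own. Each camera call takes 0.05 s, during which the arm holds its last target.

### The job

The microscope's four cleaned objectives have to be lined up before they go back on: stand one upright in the middle of each white mark on the black rail, in order of length, with the shortest on the mark next to the green block and the longest at the other end. Set each one down gently rather than dropping it, never let one tip over, and leave the amber glass dish where it is.

Things in the scene. Friction and masses are not known exactly. Their poses are not given: they have to be found in the camera images.
- objective_red: microscope objective with red ring, shortest of four: 34 mm tall, upright on its wide end; dark barrel 30 mm in diameter up to 26 mm (top 5 mm is the red ring, an annulus seen from above), then a slim silver nose; 60 to 260 g. Origin: centre of underside, z up. Stands in a loose row along world y; 35 mm or more free beside it along y, 45 mm along x
- objective_yellow: microscope objective with yellow ring, second shortest of four: 44 mm tall, upright on its wide end; dark barrel 30 mm in diameter up to 36 mm (top 5 mm is the yellow ring, an annulus seen from above), then a slim silver nose; 60 to 260 g. Origin: centre of underside, z up. Stands in a loose row along world y; 35 mm or more free beside it along y, 45 mm along x
- objective_blue: microscope objective with blue ring, second longest of four: 54 mm tall, upright on its wide end; dark barrel 30 mm in diameter up to 46 mm (top 5 mm is the blue ring, an annulus seen from above), then a slim silver nose; 60 to 260 g. Origin: centre of underside, z up. Stands in a loose row along world y; 35 mm or more free beside it along y, 45 mm along x
- objective_white: microscope objective with white ring, longest of four: 64 mm tall, upright on its wide end; dark barrel 30 mm in diameter up to 56 mm (top 5 mm is the white ring, an annulus seen from above), then a slim silver nose; 60 to 260 g. Origin: centre of underside, z up. Stands in a loose row along world y; 35 mm or more free beside it along y, 45 mm along x
- mark_a: one of four identical white discs, 44 mm in diameter, 2 mm thick, in a straight row 68 mm apart on a fixed black rail (60 mm wide, 370 mm long, top 10 mm above the table). Origin: centre of its underside; its top is 12 mm above the table; y axis along the rail, x across it. Fixed. Its letter says nothing of its place in the row, which changes from start to start
- mark_b: one of four identical white discs, 44 mm in diameter, 2 mm thick, in a straight row 68 mm apart on a fixed black rail (60 mm wide, 370 mm long, top 10 mm above the table). Origin: centre of its underside; its top is 12 mm above the table; y axis along the rail, x across it. Fixed. Its letter says nothing of its place in the row, which changes from start to start
- mark_c: one of four identical white discs, 44 mm in diameter, 2 mm thick, in a straight row 68 mm apart on a fixed black rail (60 mm wide, 370 mm long, top 10 mm above the table). Origin: centre of its underside; its top is 12 mm above the table; y axis along the rail, x across it. Fixed. Its letter says nothing of its place in the row, which changes from start to start
- mark_d: one of four identical white discs, 44 mm in diameter, 2 mm thick, in a straight row 68 mm apart on a fixed black rail (60 mm wide, 370 mm long, top 10 mm above the table). Origin: centre of its underside; its top is 12 mm above the table; y axis along the rail, x across it. Fixed. Its letter says nothing of its place in the row, which changes from start to start
- green_block: green block fixed on the rail at the end of the row where the order begins, 55 mm from the centre of the nearest mark: 40 mm across the rail, 24 mm along it, 18 mm high (top 28 mm above the table). A like grey block stands at the other end; the two change ends from start to start. Origin: centre of its underside
- dish: small open dish of amber glass, 60 mm in diameter, 15 mm high, loose, on the table in the row of objectives; to be left where it is. Origin: centre of its underside. A plain black eyepiece without a ring (34 mm in diameter, 42 mm tall, not part of the job) also stands in that row

How it is judged:
By the outcome, as a careful person would: the job done as asked, in the order asked, and still so for the second after the job is handed in, with the robot touching nothing.
It also fails if it takes over 96 s, if anything falls off the work surface, if the arm or the gripper's body presses on something with over 40 N, if the wrist force passes 120 N, or if a joint passes its speed limit or range.

## Working session

There is one attempt and no reset: what is moved stays moved. The work goes in short steps, Python scripts to look and compute and a tool call to move; the robot and the scene stay as the last step left them, time stands still between calls to the robot, and variables do not carry over. Pictures are saved under pics/ and viewed, and the job is handed in when it is done.

Besides the shell and the picture viewer there is one more tool, called after "Call:" as name(argument=value, ...), one argument or row to a line, values as JSON. carry_out: Moves the arm, as the interface text tells. Its arguments: {"type":"object","properties":{"increments":{"type":"string"},"squeeze":{"type":"number"}},"required":["increments"]}

```bash
ls; mkdir -p pics
python3 - <<'E'
from bench import r
import cv2, numpy as np
s=r.read_state(); print(s, r.pinch_z)
for n in ["scene","top"]:
    p,d=r.camera(n); cv2.imwrite(f"pics/{n}0.png",p); np.save(f"{n}0.npy",d)
    m=r.camera_model(n); print(n,m)
p,d=r.camera("wrist"); cv2.imwrite("pics/wrist0.png",p)
E
```

```text
pics
{'time': 0.0, 'joint_positions': array([-1.2835838 ,  0.33286977, -0.06465413,  1.46096067,  0.0215869 ,
        1.34991622, -0.08853498]), 'joint_vel': array([-4.08245057e-04, -7.41642378e-04, -2.37926479e-04, -4.97909297e-05,
        1.73335660e-04,  2.19285292e-03,  3.08775600e-04]), 'joint_torque': array([ 1.29837159e-05, -6.23242450e+01,  2.46074237e-02, -3.89914441e+01,
       -6.13384880e-02,  3.96232784e-02,  1.15737930e-04]), 'ee_pos': array([0.19045618, 0.59485176, 0.22174591]), 'eef_rot': array([ 8.07755029e-01,  5.89517837e-01, -5.67594094e-04,  4.58557004e-04]), 'ft_force': array([ 0.05520687,  1.09285284, -0.30209315]), 'torque': array([-0.01777575, -0.01563587, -0.03438914]), 'width': 0.08742703957847063} 0.0187
scene {'K': array([[369.50717593,   0.        , 254.61812702],
       [  0.        , 369.50717593, 187.08350833],
       [  0.        ,   0.        ,   1.        ]]), 'k1': -0.06444613849748244, 'extrinsics': array([[-0.85605879,  0.33219932, -0.39598858,  0.88214444],
       [ 0.51678618,  0.53561711, -0.66786702,  0.53154689],
       [-0.00976671, -0.77637486, -0.63019575,  0.55455151],
       [ 0.        ,  0.        ,  0.        ,  1.        ]])}
top {'K': array([[424.03665048,   0.        , 257.70463774],
       [  0.        , 424.03665048, 186.64326601],
       [  0.        ,   0.        ,   1.        ]]), 'k1': -0.02099438669562864, 'extrinsics': array([[ 0.01435405, -0.99540874,  0.09463294,  0.47176336],
       [-0.99985864, -0.01346031,  0.01007595,  0.00498393],
       [-0.0087559 , -0.09476419, -0.99546124,  1.03611729],
       [ 0.        ,  0.        ,  0.        ,  1.        ]])}
```

View pics/top0.png

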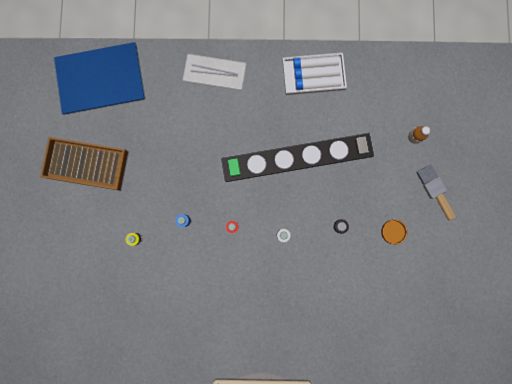

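View pics/scene0.png

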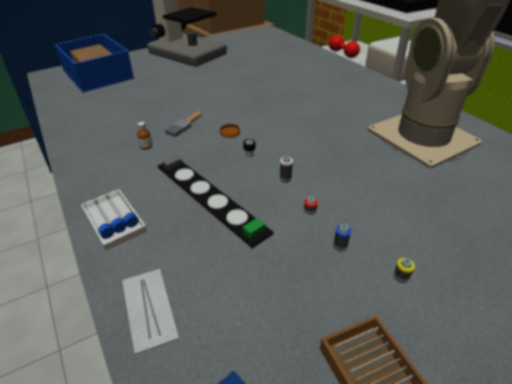

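View pics/wrist0.png

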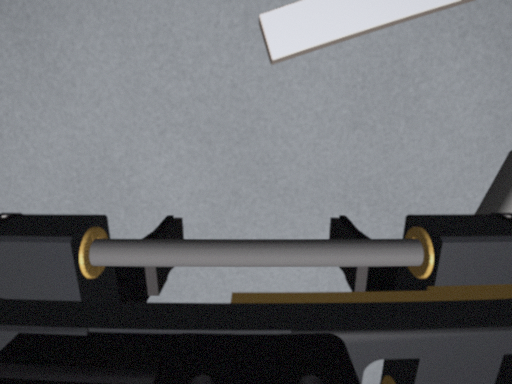

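The top view shows the rail running from about (234,167), the green block, to (362,145), the grey block. The marks are near (257,164), (284,159), (312,155) and (339,150). The objectives are yellow (133,239), blue (183,221), red (232,227) and white (284,235). The black eyepiece is at (341,227) and the dish at (394,232).

```bash
cat > h.py <<'E'
import numpy as np, cv2
from scipy.spatial.transform import Rotation as R
def ray(m,u,v):
    K=m["K"];E=m["extrinsics"]
    d=np.array([(u-K[0,2])/K[0,0],(v-K[1,2])/K[1,1]]);p=d.copy()
    for _ in range(20): p=d/(1+m["k1"]*(p@p))
    return E[:3,3],E[:3,:3]@np.r_[p,1]
def plane(m,u,v,z):
    o,d=ray(m,u,v); return o+d*(z-o[2])/d[2]
def proj(m,P):
    E=m["extrinsics"]; c=E[:3,:3].T@(np.asarray(P)-E[:3,3]); p=c[:2]/c[2]; p=p*(1+m["k1"]*(p@p))
    return p*m["K"][0,0]+m["K"][:2,2]
def masks(p):
    h=cv2.cvtColor(p,cv2.COLOR_BGR2HSV); H,S,V=[h[...,i] for i in range(3)]
    c=lambda a:a.astype(np.uint8)
    return dict(red=c(((H<8)|(H>172))&(S>140)&(V>70)),yellow=c((H>24)&(H<36)&(S>120)&(V>70)),
     blue=c((H>100)&(H<118)&(S>130)&(V>90)),green=c((H>45)&(H<75)&(S>120)),white=c((S<40)&(V>170)),orange=c((H>8)&(H<20)&(S>150)))
E
python3 - <<'E'
from h import *; from bench import r
m=r.camera_model("top"); p=cv2.imread("pics/top0.png"); d=np.load("top0.npy")
for k,a in masks(p).items():
    n,l,st,c=cv2.connectedComponentsWithStats(a)
    for i in range(1,n):
        if st[i,4]>15 and 130<c[i,1]<250:
            x,y,w,h,A=st[i]; u,v=x+(w-1)/2,y+(h-1)/2
            print(k,st[i],c[i].round(1),"z0",plane(m,*c[i],0).round(4)[:2],"z.012",plane(m,*c[i],.012).round(4)[:2], d[int(round(c[i][1])),int(round(c[i][0]))])
cv2.imwrite("pics/crop.png",np.hstack([cv2.resize(p[195:265,110:190],None,fx=5,fy=5,interpolation=0),cv2.resize(p[195:265,210:290],None,fx=5,fy=5,interpolation=0)]))
E
```

```text
red [226 221  12  12  65] [231.8 226.3] z0 [0.4725 0.0773] z.012 [0.4725 0.0764] 0.9963067
yellow [126 233  13  13  84] [132.8 238.8] z0 [0.4385 0.3181] z.012 [0.4389 0.3144] 0.98972607
blue [176 214  13  13  81] [182.5 220.2] z0 [0.4854 0.1978] z.012 [0.4853 0.1956] 0.9818793
green [228 158  13  18 177] [233.7 166.8] z0 [0.6186 0.0755] z.012 [0.6169 0.0747] 1.0151985
white [330 141  18  18 248] [338.5 149.4] z0 [ 0.6654 -0.1831] z.012 [ 0.6632 -0.1809] 1.0345365
white [303 146  17  17 242] [311.1 154.1] z0 [ 0.6527 -0.1152] z.012 [ 0.6506 -0.1138] 1.0364778
white [275 151  18  17 242] [283.6 159. ] z0 [ 0.6396 -0.0475] z.012 [ 0.6377 -0.0469] 1.0309166
white [248 155  18  18 247] [256.2 163.6] z0 [0.6272 0.0201] z.012 [0.6254 0.0199] 1.0312996
white [277 229  13  13  84] [283.2 235.1] z0 [ 0.453  -0.0481] z.012 [ 0.4532 -0.0475] 0.96429586
orange [413 127  15  14  99] [418.6 134.2] z0 [ 0.7065 -0.3823] z.012 [ 0.7038 -0.3778] 0.99465746
orange [ 41 138  87  52 976] [ 84.9 163.8] z0 [0.6215 0.4457] z.012 [0.6197 0.4406] 1.0189202
orange [382 220  25  24 480] [393.9 231.5] z0 [ 0.4653 -0.317 ] z.012 [ 0.4654 -0.3133] 1.0237539
```

View pics/crop.png

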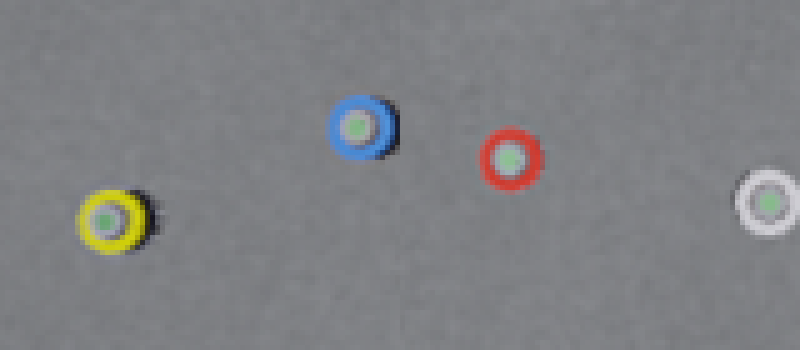

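Run:
```python
from h import *; from bench import r
m=r.camera_model("top"); p=cv2.imread("pics/top0.png"); ms=r.camera_model("scene"); ps=cv2.imread("pics/scene0.png")
M=np.array([plane(m,*c,.012)[:2] for c in [(256.2,163.6),(283.6,159),(311.1,154.1),(338.5,149.4)]])
c0=M.mean(0);dd=M[3]-M[0];dd/=np.linalg.norm(dd);print("ang",np.degrees(np.arctan2(dd[0],-dd[1])))
for i in range(4): print("mark",i,(c0+dd*.068*(i-1.5)).round(4))
H=dict(red=.026,yellow=.036,blue=.046,white=.056)
for k,c in dict(red=(231.8,226.3),yellow=(132.8,238.8),blue=(182.5,220.2),white=(283.2,235.1)).items():
    a=masks(p)[k]; n,l,st,cc=cv2.connectedComponentsWithStats(a); i=np.argmin(np.linalg.norm(cc[1:]-c,axis=1))+1
    cn=cv2.findContours((l==i).astype(np.uint8),0,1)[0][0]; (cu,cv_),rad=cv2.minEnclosingCircle(cn)
    P=plane(m,*c,H[k]);Q=plane(m,cu,cv_,H[k]); print(k,P.round(4),Q.round(4),rad, "scene px ring",proj(ms,P).round(1))
for i in range(4): print("scene mark",proj(ms,np.r_[c0+dd*.068*(i-1.5),.012]).round(1))
for k,a in masks(ps).items():
    n,l,st,cc=cv2.connectedComponentsWithStats(a)
    for i in range(1,n):
        if 10<st[i,4]<600 and 120<cc[i,1]<280 and cc[i,0]>150: print(k,st[i],cc[i].round(1))
```

```text
ang 10.645834605307378
mark 0 [0.6255 0.0198]
mark 1 [ 0.638 -0.047]
mark 2 [ 0.6506 -0.1139]
mark 3 [ 0.6631 -0.1807]
red [0.4724 0.0753 0.026 ] [0.4724 0.0752 0.026 ] 6.107559680938721 scene px ring [310.  200.9]
yellow [0.4396 0.3072 0.036 ] [0.4399 0.3088 0.036 ] 6.730727195739746 scene px ring [404.4 262.8]
blue [0.4849 0.1894 0.046 ] [0.4853 0.1905 0.046 ] 6.708303928375244 scene px ring [342.2 228.5]
white [ 0.454  -0.0452  0.056 ] [ 0.4539 -0.0454  0.056 ] 6.53410530090332 scene px ring [285.8 159.8]
scene mark [236.1 216.2]
scene mark [216.7 200.6]
scene mark [199.1 186.5]
scene mark [183.2 173.6]
red [304 199  14   9  64] [310.4 203.9]
yellow [397 258  18  15 119] [404.8 266.5]
blue [336 226  15  11  73] [342.8 231.9]
green [242 219  23  20 300] [252.9 227.6]
white [177 170  15   9 106] [183.8 173.9]
white [192 182  16  10 124] [199.7 186.8]
white [209 196  17  11 150] [217.1 200.9]
white [228 211  18  12 178] [236.5 216.5]
orange [221 125  18  12 181] [229.5 130.3]
```

```bash
cat > go.py <<'E'
import sys
from h import *; from bench import r
s=r.read_state(); 
def go(x,y,z,a=10.65):
    T=R.from_quat(s["eef_rot"]); p=np.array(s["ee_pos"])
    ca,sa=np.cos(np.radians(a)),np.sin(np.radians(a))
    G=R.from_matrix(np.array([[ca,sa,0],[sa,-ca,0],[0,0,-1]]))
    print("goal",x,y,z,"turn",(T.inv()*G).as_rotvec(degrees=True).round(1),"shift",T.inv().apply(np.array([x,y,z])-p).round(4))
print("t",round(s["time"],2),"pos",np.round(s["ee_pos"],4),"w",round(s["width"],4),"F",np.round(s["ft_force"],1),"j",np.round(s["joint_positions"],2))
for a in sys.argv[1:]: go(*map(float,a.split(",")))
E
python3 go.py .4396,.308,.13 .4396,.308,.006
```

```text
t 0.15 pos [0.1904 0.595  0.222 ] w 0.0868 F [-0.2  0.6  0.5] j [-1.28  0.33 -0.06  1.46  0.02  1.35 -0.09]
goal 0.4396 0.308 0.13 turn [ 0.   0.1 61.6] shift [-0.1973  0.3248  0.0922]
goal 0.4396 0.308 0.006 turn [ 0.   0.1 61.6] shift [-0.1971  0.3248  0.2162]
```

Call:
carry_out(
  increments="0 0 10 -0.03 0.05 0.015 0.066; 0 0 20 -0.06 0.1 0.03 0.066; 0 0 30 -0.09 0.15 0.045 0.066; 0 0 40 -0.12 0.2 0.06 0.066; 0 0 50 -0.15 0.25 0.075 0.066",
  squeeze=15,
)

```text
time: 0.78
ee_pos: [0.3838, 0.3742, 0.1467]
eef_rot: [0.982, 0.19, -0.0, 0.0]
ft_force: [1.9, -0.3, -0.1]
width: 0.0664
```

```bash
python3 go.py .4396,.308,.13
```

```text
t 0.78 pos [0.3838 0.3742 0.1467] w 0.0664 F [ 1.9 -0.3 -0.1] j [-1.02  0.19  0.19  1.8  -0.04  1.15 -0.44]
goal 0.4396 0.308 0.13 turn [ 0.   0.  11.3] shift [0.0271 0.0822 0.0167]
```

Call:
carry_out(
  increments="0 0 6 0.0135 0.041 0.01 0.066; 0 0 11.3 0.0271 0.0822 0.0167 0.066; 0 0 11.3 0.0271 0.0822 0.0167 0.066; 0 0 11.3 0.0271 0.0822 0.0167 0.066; 0 0 11.3 0.0271 0.0822 0.0167 0.066",
)

```text
time: 1.4
ee_pos: [0.4388, 0.3093, 0.1301]
eef_rot: [0.996, 0.094, -0.0, 0.0]
ft_force: [0.1, 0.9, -0.1]
width: 0.0658
```

```bash
python3 - <<'E'
from h import *; from bench import r
m=r.camera_model("wrist");s=r.read_state()
p,d=r.camera("wrist"); cv2.imwrite("pics/w1.png",p)
print(s["ee_pos"].round(4),proj(m,(.4396,.3072,.036)),proj(m,s["ee_pos"]))
E
python3 go.py .4396,.308,.13
```

```text
[0.4388 0.3093 0.1301] [256.02405624 194.5141308 ] [255.41986243 233.35038146]
t 1.45 pos [0.4388 0.3092 0.1301] w 0.0662 F [ 0.4  0.2 -0.6] j [-0.93  0.21  0.26  1.82 -0.06  1.11 -0.46]
goal 0.4396 0.308 0.13 turn [0.  0.  0.1] shift [0.0005 0.0013 0.0001]
```

View pics/w1.png

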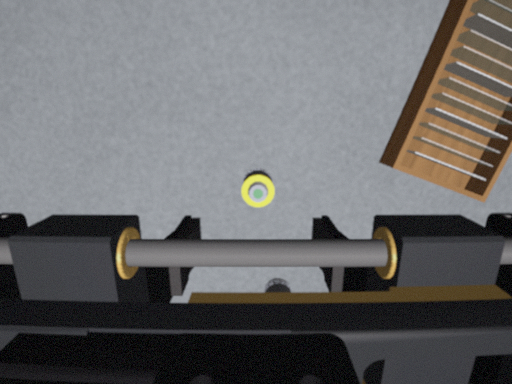

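The yellow ring shows at about (258,190) between the jaws. I'll measure it from the wrist view.

```bash
cat > wr.py <<'E'
import sys
from h import *; from bench import r
H=dict(red=.026,yellow=.036,blue=.046,white=.056)
k=sys.argv[1]; off=float(sys.argv[2]) if len(sys.argv)>2 else 0
m=r.camera_model("wrist");s=r.read_state();p,d=r.camera("wrist"); 
if len(sys.argv)>3: cv2.imwrite(sys.argv[3],p)
cn=cv2.findContours(masks(p)[k],0,1)[0]
for c in cn:
    if cv2.contourArea(c)>150:
        (u,v),w=cv2.minEnclosingCircle(c); P=plane(m,u,v,H[k]+off)
        D=np.linalg.norm(P-m["extrinsics"][:3,3])
        print(k,"px",round(u,1),round(v,1),"rad_mm",round(w*D/m["K"][0,0]*1000,1),"pos",P.round(4),"tcp",s["ee_pos"].round(4))
E
python3 wr.py yellow
```

```text
yellow px 257.5 189.5 rad_mm 14.9 pos [0.4401 0.312  0.036 ] tcp [0.4388 0.3092 0.1301]
```

```bash
python3 go.py .440,.310,.006
```

```text
t 1.5 pos [0.439  0.309  0.1301] w 0.0661 F [-0.5 -0.2  0.4] j [-0.93  0.21  0.26  1.82 -0.06  1.11 -0.46]
goal 0.44 0.31 0.006 turn [0.  0.  0.1] shift [ 0.0012 -0.0009  0.1241]
```

Call:
carry_out(
  increments="0 0 0 0.001 -0.001 0.045 0.066; 0 0 0 0.001 -0.001 0.085 0.066; 0 0 0 0.001 -0.001 0.11 0.066; 0 0 0 0.001 -0.001 0.124 0.066; 0 0 0 0.001 -0.001 0.124 0.066",
)

```text
time: 2.12
ee_pos: [0.4393, 0.3102, 0.0057]
eef_rot: [0.996, 0.094, -0.001, 0.001]
ft_force: [0.1, 0.3, 0.4]
width: 0.0663
```

Call:
carry_out(
  increments="0 0 0 0 0 0 0.04; 0 0 0 0 0 0 0.025; 0 0 0 0 0 0 0.02; 0 0 0 0 0 0 0.02; 0 0 0 0 0 0 0.02",
  squeeze=12,
)

```text
time: 2.75
ee_pos: [0.4394, 0.3102, 0.006]
eef_rot: [0.996, 0.094, -0.0, 0.0]
ft_force: [-0.9, -0.2, 1.9]
width: 0.0294
```

Call:
carry_out(
  increments="0 0 0 0 0 -0.01 0.02; 0 0 0 0 0 -0.03 0.02; 0 0 0 0 0 -0.065 0.02; 0 0 0 0 0 -0.1 0.02; 0 0 0 0 0 -0.12 0.02",
  squeeze=20,
)

```text
time: 3.38
ee_pos: [0.4401, 0.3107, 0.1284]
eef_rot: [0.996, 0.094, 0.0, -0.0]
ft_force: [-0.7, -0.2, -1.5]
width: 0.0294
```

```bash
python3 go.py .638,-.047,.12; python3 wr.py yellow .115 pics/w2.png
```

```text
t 3.38 pos [0.4401 0.3107 0.1284] w 0.0294 F [-0.7 -0.2 -1.5] j [-0.94  0.22  0.27  1.82 -0.06  1.11 -0.46]
goal 0.638 -0.047 0.12 turn [-0.  -0.1  0.1] shift [0.1277 0.3883 0.0084]
yellow px 256.0 267.5 rad_mm 14.2 pos [0.4422 0.301  0.151 ] tcp [0.4401 0.3107 0.1284]
yellow px 255.5 238.0 rad_mm 12.2 pos [0.4388 0.3176 0.151 ] tcp [0.4401 0.3107 0.1284]
```

View pics/w2.png

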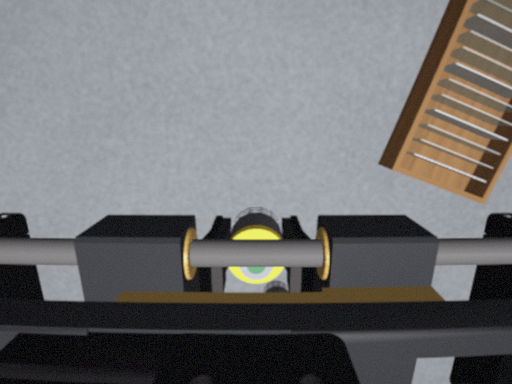

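Yellow is held. Its ring spans about (228–284, 226–283) in the picture, crossed by the gripper rod. I'll fit the two parts together.

```bash
cat > held.py <<'E'
import sys
from h import *; from bench import r
k=sys.argv[1]; z=float(sys.argv[2])   # ring height world
m=r.camera_model("wrist");s=r.read_state();p,d=r.camera("wrist")
cn=[c for c in cv2.findContours(masks(p)[k],0,1)[0] if cv2.contourArea(c)>100 and 180<c[:,0,1].mean()<310 and 200<c[:,0,0].mean()<310]
(u,v),w=cv2.minEnclosingCircle(np.vstack(cn)); P=plane(m,u,v,z);D=np.linalg.norm(P-m["extrinsics"][:3,3])
T=R.from_quat(s["eef_rot"])
print("px",round(u,1),round(v,1),"rad",round(w*D/m["K"][0,0]*1000,1),"pos",P.round(4),"rel tool",T.inv().apply(P-s["ee_pos"]).round(4))
E
python3 held.py yellow .1584
python3 - <<'E'
from h import *; from bench import r
m=r.camera_model("wrist");s=r.read_state();T=R.from_quat(s["eef_rot"])
E=m["extrinsics"];print("cam in tool",T.inv().apply(E[:3,3]-s["ee_pos"]).round(4)); print((T.inv().as_matrix()@E[:3,:3]).round(3))
E
```

```text
px 255.6 254.9 rad 15.1 pos [0.4409 0.3115 0.1584] rel tool [ 0.0001 -0.0003 -0.028 ]
cam in tool [ 0.0002 -0.0688 -0.1619]
[[ 1.    -0.002  0.001]
 [ 0.001  0.968  0.251]
 [-0.001 -0.251  0.968]]
```

Call:
carry_out(
  increments="0 0 0 0.01 0.03 0 0.02; 0 0 0 0.026 0.08 0 0.02; 0 0 0 0.045 0.135 0 0.02; 0 0 0 0.065 0.19 0 0.02; 0 0 0 0.083 0.245 0 0.02",
)

```text
time: 4.1
ee_pos: [0.5682, 0.0842, 0.1277]
eef_rot: [0.996, 0.094, 0.001, -0.001]
ft_force: [0.4, 0.5, -1.3]
width: 0.0293
```

```bash
python3 go.py .638,-.047,.12
```

```text
t 4.1 pos [0.5682 0.0842 0.1277] w 0.0293 F [ 0.4  0.5 -1.3] j [-0.59  0.3   0.43  1.74 -0.14  1.13  0.07]
goal 0.638 -0.047 0.12 turn [-0.1 -0.1  0.1] shift [0.044  0.142  0.0075]
```

Call:
carry_out(
  increments="0 0 0 0.015 0.05 0 0.02; 0 0 0 0.03 0.1 0.004 0.02; 0 0 0 0.04 0.13 0.006 0.02; 0 0 0 0.044 0.142 0.0075 0.02; 0 0 0 0.044 0.142 0.0075 0.02",
)

```text
time: 4.72
ee_pos: [0.6376, -0.0469, 0.1192]
eef_rot: [0.996, 0.094, 0.0, -0.001]
ft_force: [0.5, 0.9, -1.2]
width: 0.0293
```

```bash
python3 go.py .638,-.047,.12
cat > mk.py <<'E'
import sys
from h import *; from bench import r
m=r.camera_model("wrist");s=r.read_state();p,d=r.camera("wrist"); cv2.imwrite(sys.argv[1],p)
print(s["ee_pos"].round(4))
for c in cv2.findContours(masks(p)["white"],0,1)[0]:
    if cv2.contourArea(c)>800 and len(c)>5:
        e=cv2.fitEllipse(c); P=plane(m,*e[0],.012);D=np.linalg.norm(P-m["extrinsics"][:3,3])
        print(np.round(e[0],1),"diam",(np.array(e[1])*D/m["K"][0,0]*1000).round(1),P.round(4),cv2.boundingRect(c))
E
python3 mk.py pics/w3.png
```

```text
t 4.72 pos [ 0.6376 -0.0469  0.1192] w 0.0293 F [ 0.5  0.9 -1.2] j [-0.36  0.46  0.48  1.57 -0.23  1.17  0.35]
goal 0.638 -0.047 0.12 turn [-0.1 -0.   0.1] shift [ 0.0004  0.0002 -0.0008]
[ 0.6376 -0.0469  0.1192]
[256.5 186.7] diam [41.2 44. ] [ 0.6382 -0.0446  0.012 ] (233, 165, 48, 44)
[ 30.3 157.4] diam [39.6 48.3] [ 0.4218 -0.0561  0.012 ] (12, 138, 37, 40)
[256.7 113.3] diam [45.1 46.1] [0.6258 0.0216 0.012 ] (232, 88, 50, 51)
[493.5  84.8] diam [ 48.1 156.6] [0.8309 0.0882 0.012 ] (463, 5, 49, 127)
```

View pics/w3.png

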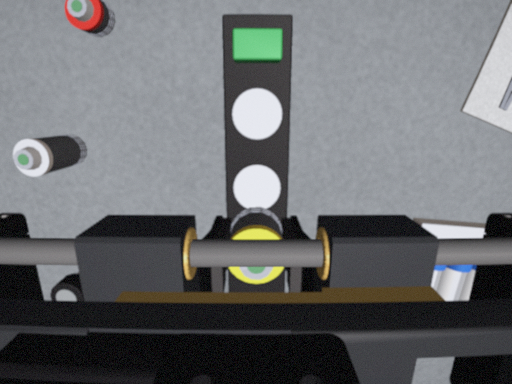

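```bash
python3 go.py .638,-.0467,.019
```

```text
t 4.78 pos [ 0.6376 -0.0456  0.1195] w 0.0295 F [ 0.4  0.7 -1.2] j [-0.36  0.46  0.48  1.57 -0.23  1.17  0.35]
goal 0.638 -0.0467 0.019 turn [-0.1 -0.   0.2] shift [0.0002 0.0014 0.1005]
```

Call:
carry_out(
  increments="0 0 0.1 0.0003 0.0008 0.035 0.02; 0 0 0.1 0.0003 0.0008 0.07 0.02; 0 0 0.1 0.0003 0.0008 0.088 0.02; 0 0 0.1 0.0003 0.0008 0.096 0.02; 0 0 0.1 0.0003 0.0008 0.099 0.02",
)

```text
time: 5.4
ee_pos: [0.6385, -0.0458, 0.021]
eef_rot: [0.996, 0.094, 0.001, -0.001]
ft_force: [-0.6, 0.1, -0.9]
width: 0.0296
```

```bash
python3 go.py .638,-.0467,.018
```

```text
t 5.4 pos [ 0.6385 -0.0458  0.021 ] w 0.0296 F [-0.6  0.1 -0.9] j [-0.33  0.57  0.44  1.64 -0.28  0.99  0.39]
goal 0.638 -0.0467 0.018 turn [-0.1 -0.1  0.1] shift [-0.0007  0.0008  0.003 ]
```

Call:
carry_out(
  increments="0 0 0 -0.0005 0.0005 0.001 0.02; 0 0 0 -0.0005 0.0005 0.002 0.02; 0 0 0 -0.0005 0.0005 0.0025 0.02; 0 0 0 -0.0005 0.0005 0.003 0.02; 0 0 0 -0.0005 0.0005 0.003 0.02",
)

```text
time: 6.02
ee_pos: [0.6381, -0.0463, 0.0181]
eef_rot: [0.996, 0.094, 0.001, -0.001]
ft_force: [0.5, 0.8, -1.5]
width: 0.0295
```

Call:
carry_out(
  increments="0 0 0 0 0 0.0003 0.02; 0 0 0 0 0 0.0006 0.02; 0 0 0 0 0 0.001 0.02; 0 0 0 0 0 0.001 0.02; 0 0 0 0 0 0.001 0.02",
)

```text
time: 6.65
ee_pos: [0.6382, -0.0463, 0.0179]
eef_rot: [0.996, 0.094, 0.001, -0.001]
ft_force: [-6.1, 0.2, 9.8]
width: 0.0294
```

Call:
carry_out(
  increments="0 0 0 0 0 -0.0005 0.02; 0 0 0 0 0 -0.0005 0.03; 0 0 0 0 0 -0.0005 0.036; 0 0 0 0 0 -0.0005 0.05; 0 0 0 0 0 -0.0005 0.06",
)

```text
time: 7.28
ee_pos: [0.6382, -0.0463, 0.0184]
eef_rot: [0.996, 0.094, 0.001, -0.001]
ft_force: [-0.1, 0.1, 0.5]
width: 0.0489
```

Call:
carry_out(
  increments="0 0 0 0 0 -0.01 0.06; 0 0 0 0 0 -0.04 0.06; 0 0 0 0 0 -0.08 0.06; 0 0 0 0 0 -0.11 0.06; 0 0 0 0 0 -0.12 0.06",
)

```text
time: 7.9
ee_pos: [0.6391, -0.0469, 0.1411]
eef_rot: [0.996, 0.094, 0.003, -0.001]
ft_force: [0.3, 0.5, -0.2]
width: 0.06
```

```bash
python3 wr.py yellow .012; python3 mk.py pics/w4.png; python3 go.py .4852,.1915,.13
```

```text
yellow px 254.1 191.1 rad_mm 15.6 pos [ 0.6381 -0.0455  0.048 ] tcp [ 0.6391 -0.0469  0.1411]
[ 0.639  -0.0468  0.141 ]
[ 45.9 153.9] diam [38.8 46.7] [ 0.4247 -0.0552  0.012 ] (29, 136, 35, 37)
[254.5 113.7] diam [45.1 46.3] [0.6259 0.0212 0.012 ] (232, 90, 46, 48)
[485.8  71.6] diam [ 71.4 166.4] [0.8383 0.1041 0.012 ] (446, 0, 66, 136)
t 8.0 pos [ 0.6385 -0.0467  0.1394] w 0.0603 F [-0.1 -0.7 -0.2] j [-0.36  0.44  0.48  1.55 -0.22  1.2   0.35]
goal 0.4852 0.1915 0.13 turn [-0.1 -0.2  0.1] shift [-0.1062 -0.2626  0.0097]
```

View pics/w4.png

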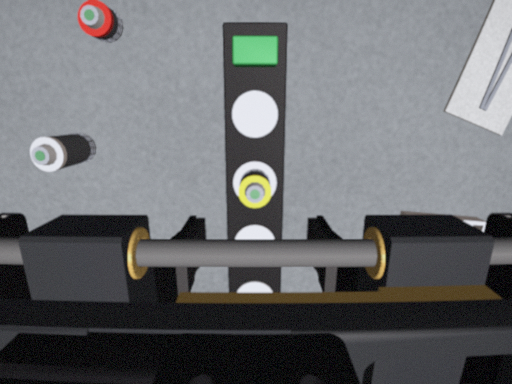

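Yellow stands upright at (254,191), centred on the second mark to within 1 mm. Blue is next.

Call:
carry_out(
  increments="0 0 0 -0.02 -0.05 0 0.066; 0 0 0 -0.04 -0.105 0 0.066; 0 0 0 -0.062 -0.16 0 0.066; 0 0 0 -0.085 -0.212 0.004 0.066; 0 0 0 -0.106 -0.2626 0.0097 0.066",
)

```text
time: 8.62
ee_pos: [0.4834, 0.1929, 0.1287]
eef_rot: [0.996, 0.094, 0.001, -0.001]
ft_force: [0.1, -0.1, -0.4]
width: 0.066
```

Call:
carry_out(
  increments="0 0 0 -0.003 -0.009 0 0.066; 0 0 0 -0.003 -0.009 0 0.066; 0 0 0 -0.003 -0.009 0 0.066; 0 0 0 -0.003 -0.009 0 0.066; 0 0 0 -0.003 -0.009 0 0.066",
)

```text
time: 9.25
ee_pos: [0.4792, 0.2004, 0.1287]
eef_rot: [0.996, 0.093, 0.001, -0.001]
ft_force: [0.4, -0.2, -0.3]
width: 0.066
```

```bash
python3 wr.py blue 0 pics/w5.png; python3 go.py .4852,.1910,.012
```

```text
blue px 260.6 204.5 rad_mm 14.9 pos [0.4852 0.1935 0.046 ] tcp [0.4792 0.2004 0.1287]
t 9.3 pos [0.4791 0.2006 0.1287] w 0.0664 F [-0.2  0.4 -0.5] j [-0.81  0.17  0.36  1.88 -0.07  1.1  -0.24]
goal 0.4852 0.191 0.012 turn [-0.1 -0.1  0.1] shift [0.0039 0.0108 0.1167]
```

Call:
carry_out(
  increments="0 0 0 0.004 0.01 0.02 0.066; 0 0 0 0.004 0.01 0.055 0.066; 0 0 0 0.004 0.01 0.095 0.066; 0 0 0 0.004 0.01 0.115 0.066; 0 0 0 0.004 0.01 0.118 0.066",
)

```text
time: 9.93
ee_pos: [0.4844, 0.1912, 0.0095]
eef_rot: [0.996, 0.093, -0.0, -0.0]
ft_force: [-0.6, 0.4, 0.9]
width: 0.0658
```

Call:
carry_out(
  increments="0 0 0 0 0 0 0.04; 0 0 0 0 0 0 0.025; 0 0 0 0 0 0 0.02; 0 0 0 0 0 0 0.02; 0 0 0 0 0 0 0.02",
  squeeze=12,
)

```text
time: 10.55
ee_pos: [0.4846, 0.1913, 0.0099]
eef_rot: [0.996, 0.093, 0.0, -0.001]
ft_force: [0.2, 0.0, 2.0]
width: 0.0298
```

Call:
carry_out(
  increments="0 0 0 0 0 -0.01 0.02; 0 0 0 0 0 -0.03 0.02; 0 0 0 0 0 -0.065 0.02; 0 0 0 0 0 -0.1 0.02; 0 0 0 0 0 -0.12 0.02",
  squeeze=20,
)

```text
time: 11.18
ee_pos: [0.4851, 0.1912, 0.1322]
eef_rot: [0.996, 0.093, 0.001, -0.001]
ft_force: [-0.5, 0.1, -1.9]
width: 0.0296
```

```bash
python3 held.py blue .1655; python3 go.py .6506,-.1135,.13
```

```text
px 255.7 260.2 rad 16.0 pos [0.4851 0.1913 0.1655] rel tool [ 0.0001 -0.0002 -0.0333]
t 11.22 pos [0.486  0.1917 0.1342] w 0.0293 F [2.4 0.4 0.5] j [-0.8   0.17  0.37  1.87 -0.07  1.11 -0.21]
goal 0.6506 -0.1135 0.13 turn [-0.2 -0.3  0. ] shift [0.1051 0.3304 0.0037]
```

Call:
carry_out(
  increments="0 0 0 0.01 0.03 0 0.02; 0 0 0 0.026 0.08 0 0.02; 0 0 0 0.044 0.135 0 0.02; 0 0 0 0.062 0.19 0 0.02; 0 0 0 0.08 0.245 0 0.02",
)

```text
time: 11.85
ee_pos: [0.6106, -0.0357, 0.1336]
eef_rot: [0.996, 0.093, 0.002, -0.002]
ft_force: [0.8, 0.7, -1.4]
width: 0.0294
```

```bash
python3 go.py .6506,-.1135,.13
```

```text
t 11.85 pos [ 0.6106 -0.0357  0.1336] w 0.0294 F [ 0.8  0.7 -1.4] j [-0.42  0.39  0.52  1.64 -0.21  1.16  0.33]
goal 0.6506 -0.1135 0.13 turn [-0.2 -0.3  0.1] shift [0.0249 0.0839 0.0035]
```

Call:
carry_out(
  increments="-0.1 -0.2 0 0.012 0.04 0 0.02; -0.2 -0.3 0 0.02 0.065 0 0.02; -0.2 -0.3 0 0.025 0.084 0.003 0.02; -0.2 -0.3 0 0.025 0.084 0.003 0.02; -0.2 -0.3 0 0.025 0.084 0.003 0.02",
)

```text
time: 12.48
ee_pos: [0.6505, -0.1122, 0.1302]
eef_rot: [0.996, 0.094, -0.0, -0.0]
ft_force: [0.6, -0.2, -1.4]
width: 0.0297
```

```bash
python3 go.py .6506,-.1134,.024;python3 mk.py pics/w6.png;python3 go.py .6506,-.1134,.024
```

```text
t 12.47 pos [ 0.6505 -0.1122  0.1302] w 0.0297 F [ 0.6 -0.2 -1.4] j [-0.28  0.51  0.53  1.5  -0.27  1.21  0.47]
goal 0.6506 -0.1134 0.024 turn [-0.   0.1  0.1] shift [-0.      0.0013  0.1062]
[ 0.6505 -0.1122  0.1302]
[256.  185.3] diam [40.3 44. ] [ 0.6507 -0.1115  0.012 ] (234, 165, 45, 41)
[458.3 187. ] diam [ 86.2 115.1] [ 0.8516 -0.0752  0.012 ] (411, 154, 101, 67)
[256.1 115.1] diam [44.7 46. ] [ 0.6384 -0.0456  0.012 ] (233, 91, 48, 49)
[26.3 70.9] diam [42.1 49.6] [ 0.4212 -0.0437  0.012 ] (8, 51, 37, 41)
[256.5  36.3] diam [48.4 52.1] [0.6261 0.0211 0.012 ] (232, 10, 50, 54)
[492.1  27.6] diam [55.8 75.9] [0.833  0.0724 0.012 ] (465, 0, 47, 60)
t 12.53 pos [ 0.6506 -0.112   0.1304] w 0.0297 F [-0.5  0.5 -2. ] j [-0.28  0.51  0.53  1.5  -0.27  1.21  0.47]
goal 0.6506 -0.1134 0.024 turn [-0.   0.   0.2] shift [-0.0002  0.0014  0.1064]
```

View pics/w6.png

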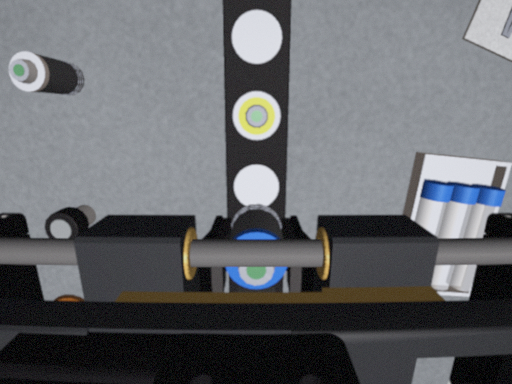

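Call:
carry_out(
  increments="0 0 0.1 0 0.0011 0.035 0.02; 0 0 0.1 0 0.0011 0.07 0.02; 0 0 0.1 0 0.0011 0.09 0.02; 0 0 0.1 0 0.0011 0.101 0.02; 0 0 0.1 0 0.0011 0.105 0.02",
)

```text
time: 13.15
ee_pos: [0.651, -0.1128, 0.0256]
eef_rot: [0.996, 0.093, -0.0, -0.0]
ft_force: [-0.1, 0.1, -0.5]
width: 0.0294
```

```bash
python3 go.py .6506,-.1132,.0215
```

```text
t 13.15 pos [ 0.651  -0.1128  0.0256] w 0.0294 F [-0.1  0.1 -0.5] j [-0.25  0.62  0.49  1.58 -0.32  1.03  0.51]
goal 0.6506 -0.1132 0.0215 turn [-0.   0.   0.1] shift [-0.0005  0.0003  0.0041]
```

Call:
carry_out(
  increments="0 0 0 -0.0004 0.0003 0.002 0.02; 0 0 0 -0.0004 0.0003 0.003 0.02; 0 0 0 -0.0004 0.0003 0.0035 0.02; 0 0 0 -0.0004 0.0003 0.0038 0.02; 0 0 0 -0.0004 0.0003 0.004 0.02",
)

```text
time: 13.78
ee_pos: [0.6508, -0.1132, 0.022]
eef_rot: [0.996, 0.093, 0.0, -0.0]
ft_force: [-0.5, -0.6, 3.7]
width: 0.0295
```

Force has gone from about −1.5 to +3.7 N, so it's touching. Release.

Call:
carry_out(
  increments="0 0 0 0 0 0 0.026; 0 0 0 0 0 0 0.032; 0 0 0 0 0 0 0.038; 0 0 0 0 0 0 0.05; 0 0 0 0 0 0 0.06",
)

```text
time: 14.4
ee_pos: [0.6508, -0.1132, 0.022]
eef_rot: [0.996, 0.094, 0.0, -0.0]
ft_force: [-1.0, -0.1, 0.2]
width: 0.0505
```

Call:
carry_out(
  increments="0 0 0 0 0 -0.01 0.06; 0 0 0 0 0 -0.04 0.06; 0 0 0 0 0 -0.08 0.06; 0 0 0 0 0 -0.11 0.06; 0 0 0 0 0 -0.12 0.06",
)

```text
time: 15.02
ee_pos: [0.6518, -0.1136, 0.1447]
eef_rot: [0.996, 0.093, 0.002, -0.0]
ft_force: [-0.2, -0.4, -0.6]
width: 0.0597
```

```bash
python3 wr.py blue .012; python3 mk.py pics/w7.png; python3 go.py .454,-.0448,.14
```

```text
blue px 452.0 187.5 rad_mm 41.5 pos [ 0.8243 -0.075   0.058 ] tcp [ 0.6518 -0.1136  0.1447]
blue px 254.4 192.5 rad_mm 15.8 pos [ 0.6508 -0.1121  0.058 ] tcp [ 0.6518 -0.1136  0.1447]
[ 0.6518 -0.1135  0.1446]
[447.4 182.5] diam [ 87.3 114.2] [ 0.8515 -0.076   0.012 ] (402, 150, 97, 65)
[254.4 113.4] diam [45.1 45.9] [ 0.6384 -0.0456  0.012 ] (232, 90, 46, 47)
[36.4 71.4] diam [41.8 49.1] [ 0.423  -0.0435  0.012 ] (19, 52, 36, 40)
[254.5  38.3] diam [48.5 51.9] [0.626  0.0211 0.012 ] (231, 13, 48, 52)
[486.7  30. ] diam [70.4 87.3] [0.8411 0.074  0.012 ] (453, 0, 59, 67)
t 15.12 pos [ 0.6513 -0.1134  0.143 ] w 0.0602 F [ 0.6 -0.  -0.6] j [-0.28  0.5   0.54  1.48 -0.26  1.23  0.47]
goal 0.454 -0.0448 0.14 turn [-0.  -0.1  0.1] shift [-0.1811 -0.1041  0.0027]
```

View pics/w7.png

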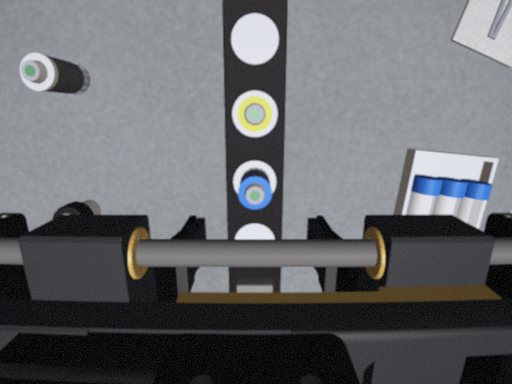

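Blue stands at (254,192), centred on the third mark within 0.5 mm. White is next.

Call:
carry_out(
  increments="0 0 0 -0.045 -0.026 0 0.066; 0 0 0 -0.09 -0.052 0 0.066; 0 0 0 -0.135 -0.078 0 0.066; 0 0 0 -0.18 -0.108 0 0.066; 0 0 0 -0.181 -0.11 0 0.066",
)

```text
time: 15.75
ee_pos: [0.4494, -0.0374, 0.1413]
eef_rot: [0.996, 0.095, -0.0, -0.001]
ft_force: [0.5, 0.5, 0.5]
width: 0.066
```

Call:
carry_out(
  increments="0 0 0 0 0 0 0.066; 0 0 0 0 0 0 0.066; 0 0 0 0 0 0 0.066; 0 0 0 0 0 0 0.066; 0 0 0 0 0 0 0.066",
)

```text
time: 16.38
ee_pos: [0.4495, -0.0375, 0.1412]
eef_rot: [0.996, 0.095, -0.0, -0.001]
ft_force: [0.1, -0.2, 0.2]
width: 0.0661
```

```bash
python3 wr.py white 0 pics/w8.png; python3 go.py .454,-.0448,.015
```

```text
white px 428.0 213.5 rad_mm 17.7 pos [ 0.6061 -0.0254  0.056 ] tcp [ 0.4495 -0.0375  0.1412]
white px 260.2 205.3 rad_mm 16.7 pos [ 0.4552 -0.046   0.056 ] tcp [ 0.4495 -0.0375  0.1412]
white px 436.1 160.1 rad_mm 22.9 pos [0.5971 0.0224 0.056 ] tcp [ 0.4495 -0.0375  0.1412]
white px 306.5 68.1 rad_mm 8.0 pos [0.4697 0.0727 0.056 ] tcp [ 0.4495 -0.0375  0.1412]
t 16.43 pos [ 0.4495 -0.0375  0.1412] w 0.066 F [ 0.5 -0.9 -0.2] j [-0.54 -0.01  0.53  2.03  0.    1.12  0.18]
goal 0.454 -0.0448 0.015 turn [-0.1  0.   0.2] shift [0.0032 0.0083 0.1262]
```

Call:
carry_out(
  increments="0 0 0.1 0.0033 0.009 0.02 0.066; 0 0 0.1 0.0033 0.009 0.055 0.066; 0 0 0.1 0.0033 0.009 0.095 0.066; 0 0 0.1 0.0033 0.009 0.12 0.066; 0 0 0.1 0.0033 0.009 0.126 0.066",
)

```text
time: 17.05
ee_pos: [0.4532, -0.0456, 0.014]
eef_rot: [0.996, 0.094, -0.002, -0.001]
ft_force: [-1.2, -0.0, -0.2]
width: 0.0656
```

Call:
carry_out(
  increments="0 0 0 0 0 0 0.04; 0 0 0 0 0 0 0.025; 0 0 0 0 0 0 0.02; 0 0 0 0 0 0 0.02; 0 0 0 0 0 0 0.02",
  squeeze=12,
)

```text
time: 17.68
ee_pos: [0.4536, -0.0455, 0.0144]
eef_rot: [0.996, 0.094, -0.001, -0.001]
ft_force: [-0.6, 1.0, 3.8]
width: 0.0294
```

Call:
carry_out(
  increments="0 0 0 0 0 -0.01 0.02; 0 0 0 0 0 -0.03 0.02; 0 0 0 0 0 -0.065 0.02; 0 0 0 0 0 -0.1 0.02; 0 0 0 0 0 -0.12 0.02",
  squeeze=20,
)

```text
time: 18.3
ee_pos: [0.4544, -0.0459, 0.1366]
eef_rot: [0.996, 0.094, -0.0, -0.001]
ft_force: [0.0, 1.1, -1.1]
width: 0.0293
```

```bash
python3 held.py white .177; python3 go.py .6631,-.180,.14; python3 mk.py pics/w9.png
```

```text
px 256.0 276.6 rad 16.2 pos [ 0.4555 -0.0504  0.177 ] rel tool [ 0.0003  0.0045 -0.0405]
t 18.35 pos [ 0.4554 -0.0459  0.1383] w 0.0294 F [2.4 0.  1.4] j [-0.54  0.01  0.56  2.02 -0.01  1.11  0.2 ]
goal 0.6631 -0.18 0.14 turn [-0.1 -0.1  0.1] shift [ 0.1791  0.1704 -0.0018]
[ 0.4554 -0.0459  0.1383]
[256.4 278.7] diam [31.  86.5] [ 0.4764 -0.1514  0.012 ] (224, 266, 65, 27)
[434.6 150.9] diam [46.7 53.7] [0.6258 0.021  0.012 ] (413, 129, 44, 45)
[252.7 131.4] diam [205.6 302.6] [0.4433 0.0053 0.012 ] (73, 0, 336, 238)
```

View pics/w9.png

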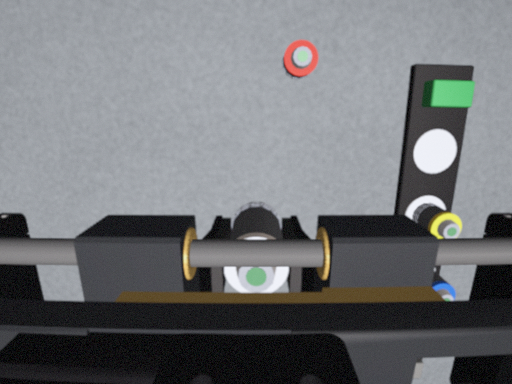

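Run:
```python
from h import *; from bench import r
m=r.camera_model("wrist");s=r.read_state();T=R.from_quat(s["eef_rot"])
for zz in (-.0413,-.0493,.0147):
  for y in (-.015,0,.015): print(zz,y,proj(m,s["ee_pos"]+T.apply([0,y,zz])).round(1))
p=cv2.imread("pics/w9.png"); cv2.imwrite("pics/w9c.png",cv2.resize(p[190:310,190:330],None,fx=5,fy=5,interpolation=0))
```

```text
-0.0413 -0.015 [255.3 238.7]
-0.0413 0 [255.4 268.9]
-0.0413 0.015 [255.4 297.2]
-0.0493 -0.015 [255.3 246.6]
-0.0493 0 [255.3 278.3]
-0.0493 0.015 [255.4 307.9]
0.0147 -0.015 [255.4 202. ]
0.0147 0 [255.4 224.3]
0.0147 0.015 [255.5 245.7]
```

View pics/w9c.png

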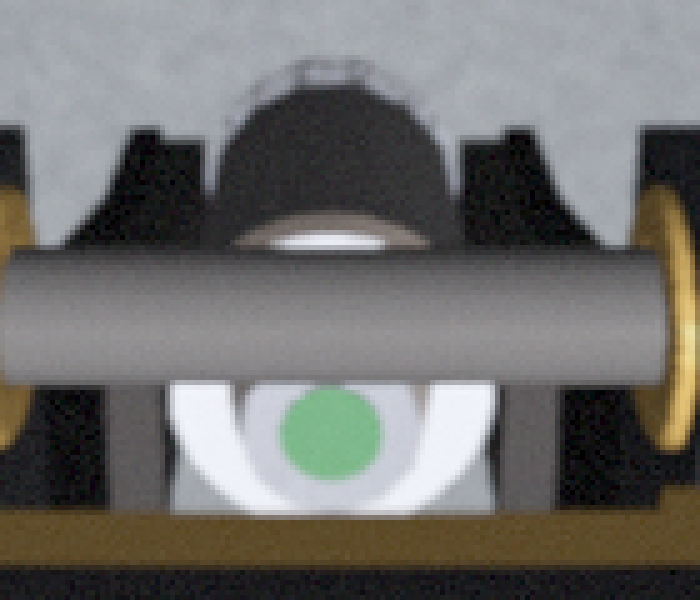

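White is held and appears about 0.6–1 mm toward −y of the tool. I'll allow for that on the fourth mark.

Call:
carry_out(
  increments="0 0 0 0.03 0.028 0 0.02; 0 0 0 0.068 0.065 0 0.02; 0 0 0 0.108 0.103 0 0.02; 0 0 0 0.148 0.14 0 0.02; 0 0 0 0.17 0.16 -0.002 0.02",
)

```text
time: 19.02
ee_pos: [0.6527, -0.1729, 0.1362]
eef_rot: [0.996, 0.093, -0.001, -0.001]
ft_force: [-0.4, 0.2, -1.2]
width: 0.0289
```

```bash
python3 go.py .6632,-.1806,.138
```

```text
t 19.02 pos [ 0.6527 -0.1729  0.1362] w 0.0289 F [-0.4  0.2 -1.2] j [-0.24  0.56  0.62  1.45 -0.33  1.24  0.6 ]
goal 0.6632 -0.1806 0.138 turn [-0.1  0.1  0. ] shift [ 0.0089  0.0095 -0.0018]
```

Call:
carry_out(
  increments="0 0 0 0.005 0.005 0 0.02; 0 0 0 0.009 0.0095 0 0.02; 0 0 0 0.009 0.0095 0 0.02; 0 0 0 0.009 0.0095 0 0.02; 0 0 0 0.009 0.0095 0 0.02",
)

```text
time: 19.65
ee_pos: [0.6632, -0.1801, 0.1365]
eef_rot: [0.996, 0.093, -0.001, -0.001]
ft_force: [0.5, -0.5, -1.4]
width: 0.0294
```

```bash
python3 mk.py pics/w10.png;python3 go.py .6632,-.1806,.029
```

```text
[ 0.6632 -0.1801  0.1365]
[256.1 278.2] diam [30.3 77.6] [ 0.6832 -0.2838  0.012 ] (224, 267, 65, 26)
[255.9 183.1] diam [40.4 43.9] [ 0.6631 -0.1785  0.012 ] (234, 163, 45, 41)
[459.1 181.1] diam [105.1 131.1] [ 0.8678 -0.1377  0.012 ] (411, 126, 98, 111)
[256.1 114.3] diam [44.8 45.8] [ 0.6509 -0.1124  0.012 ] (233, 91, 47, 48)
[ 665.8 1001.9] diam [ 340.6 1864.5] [ 0.6479 -0.1629  0.012 ] (403, 78, 109, 137)
t 19.7 pos [ 0.6632 -0.1802  0.1365] w 0.0296 F [-0.2  0.1 -1.6] j [-0.22  0.58  0.62  1.41 -0.34  1.26  0.61]
goal 0.6632 -0.1806 0.029 turn [-0.1  0.1  0.1] shift [-0.      0.0007  0.1075]
```

View pics/w10.png

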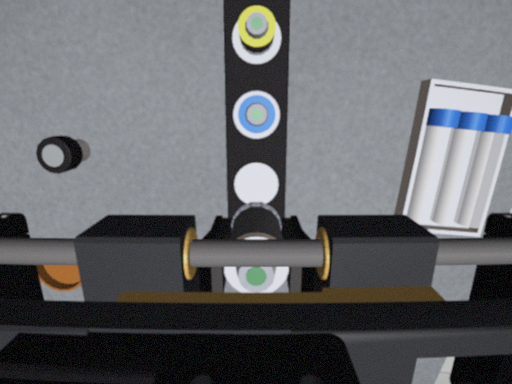

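Call:
carry_out(
  increments="0 0 0 0 0.0006 0.035 0.02; 0 0 0 0 0.0006 0.07 0.02; 0 0 0 0 0.0006 0.09 0.02; 0 0 0 0 0.0006 0.103 0.02; 0 0 0 0 0.0006 0.107 0.02",
)

```text
time: 20.32
ee_pos: [0.6633, -0.1806, 0.0294]
eef_rot: [0.996, 0.093, -0.001, -0.001]
ft_force: [0.1, -0.0, -1.1]
width: 0.0293
```

```bash
python3 go.py .6632,-.1806,.026
```

```text
t 20.32 pos [ 0.6633 -0.1806  0.0294] w 0.0293 F [ 0.1 -0.  -1.1] j [-0.19  0.69  0.57  1.49 -0.4   1.08  0.65]
goal 0.6632 -0.1806 0.026 turn [-0.1  0.1  0.1] shift [-0.0001  0.      0.0034]
```

Call:
carry_out(
  increments="0 0 0 0 0 0.0015 0.02; 0 0 0 0 0 0.002 0.02; 0 0 0 0 0 0.0026 0.02; 0 0 0 0 0 0.003 0.02; 0 0 0 0 0 0.0033 0.02",
)

```text
time: 20.95
ee_pos: [0.6634, -0.1806, 0.0265]
eef_rot: [0.996, 0.093, -0.0, -0.001]
ft_force: [-1.0, 0.4, 3.4]
width: 0.0293
```

Contact. Release and retreat.

Call:
carry_out(
  increments="0 0 0 0 0 0 0.026; 0 0 0 0 0 0 0.032; 0 0 0 0 0 0 0.038; 0 0 0 0 0 0 0.05; 0 0 0 0 0 0 0.06",
)

```text
time: 21.58
ee_pos: [0.6635, -0.1806, 0.0266]
eef_rot: [0.996, 0.093, -0.0, -0.001]
ft_force: [0.4, -0.4, -0.3]
width: 0.0502
```

Call:
carry_out(
  increments="0 0 0 0 0 -0.01 0.06; 0 0 0 0 0 -0.04 0.06; 0 0 0 0 0 -0.08 0.06; 0 0 0 0 0 -0.11 0.06; 0 0 0 0 0 -0.12 0.06",
)

```text
time: 22.2
ee_pos: [0.6645, -0.1813, 0.1493]
eef_rot: [0.996, 0.093, 0.001, -0.001]
ft_force: [0.4, -0.2, 0.2]
width: 0.0601
```

```bash
python3 wr.py white .012 pics/w11.png; python3 go.py .4724,.076,.13
```

```text
white px 254.5 231.5 rad_mm 15.6 pos [ 0.6699 -0.2136  0.068 ] tcp [ 0.6645 -0.1813  0.1493]
white px 504.5 194.0 rad_mm 22.0 pos [ 0.8839 -0.1385  0.068 ] tcp [ 0.6645 -0.1813  0.1493]
white px 313.9 194.7 rad_mm 20.0 pos [ 0.714  -0.1707  0.068 ] tcp [ 0.6645 -0.1813  0.1493]
white px 254.0 184.6 rad_mm 22.1 pos [ 0.6616 -0.1714  0.068 ] tcp [ 0.6645 -0.1813  0.1493]
white px 58.7 151.7 rad_mm 10.5 pos [ 0.4938 -0.1736  0.068 ] tcp [ 0.6645 -0.1813  0.1493]
white px 481.0 176.9 rad_mm 52.4 pos [ 0.8558 -0.128   0.068 ] tcp [ 0.6645 -0.1813  0.1493]
white px 447.0 170.5 rad_mm 47.7 pos [ 0.823  -0.1284  0.068 ] tcp [ 0.6645 -0.1813  0.1493]
white px 254.5 112.4 rad_mm 19.1 pos [ 0.651  -0.1126  0.068 ] tcp [ 0.6645 -0.1813  0.1493]
white px 451.0 151.0 rad_mm 85.2 pos [ 0.8207 -0.1117  0.068 ] tcp [ 0.6645 -0.1813  0.1493]
white px 254.2 39.3 rad_mm 20.8 pos [ 0.6408 -0.0589  0.068 ] tcp [ 0.6645 -0.1813  0.1493]
white px 254.5 25.0 rad_mm 8.9 pos [ 0.6391 -0.0489  0.068 ] tcp [ 0.6645 -0.1813  0.1493]
t 22.25 pos [ 0.6645 -0.1812  0.1492] w 0.06 F [ 0.1 -0.5  0. ] j [-0.22  0.57  0.62  1.39 -0.34  1.28  0.61]
goal 0.4724 0.076 0.13 turn [-0.1 -0.1  0.1] shift [-0.1409 -0.2884  0.0192]
```

View pics/w11.png

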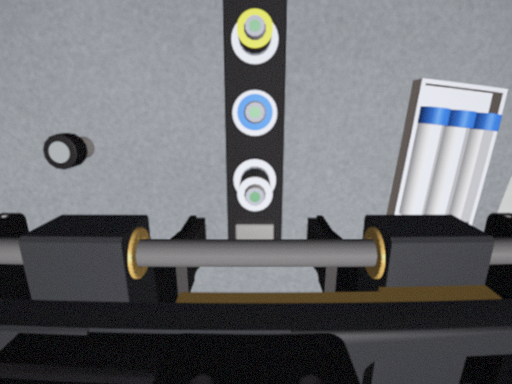

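White stands upright at (254,194) on the fourth mark. Red is next.

Call:
carry_out(
  increments="0 0 0 -0.025 -0.05 0 0.066; 0 0 0 -0.05 -0.1 0 0.066; 0 0 0 -0.075 -0.155 0 0.066; 0 0 0 -0.1 -0.21 0.004 0.066; 0 0 0 -0.125 -0.26 0.01 0.066",
)

```text
time: 22.88
ee_pos: [0.4914, 0.0529, 0.1382]
eef_rot: [0.996, 0.094, 0.001, -0.001]
ft_force: [1.0, 1.2, 0.9]
width: 0.0658
```

```bash
python3 go.py .4705,.0855,.13
```

```text
t 22.88 pos [0.4914 0.0529 0.1382] w 0.0658 F [1.  1.2 0.9] j [-0.75  0.11  0.59  1.94 -0.07  1.11  0.06]
goal 0.4705 0.0855 0.13 turn [-0.1 -0.1  0.1] shift [-0.0145 -0.0359  0.0083]
```

Call:
carry_out(
  increments="0 0 0 -0.0145 -0.035 0.008 0.066; 0 0 0 -0.0145 -0.035 0.008 0.066; 0 0 0 -0.0145 -0.035 0.008 0.066; 0 0 0 -0.0145 -0.035 0.008 0.066; 0 0 0 -0.0145 -0.035 0.008 0.066",
)

```text
time: 23.5
ee_pos: [0.471, 0.0837, 0.1302]
eef_rot: [0.996, 0.093, 0.001, -0.0]
ft_force: [-0.2, -0.3, 0.2]
width: 0.0656
```

```bash
python3 wr.py red; python3 go.py .4724,.0758,.004
```

```text
red px 255.7 195.5 rad_mm 14.7 pos [0.4725 0.078  0.026 ] tcp [0.471  0.0837 0.1302]
t 23.55 pos [0.4709 0.0839 0.1302] w 0.0658 F [-0.7 -0.2  0.5] j [-0.8   0.08  0.55  1.98 -0.05  1.09 -0.04]
goal 0.4724 0.0758 0.004 turn [-0.  -0.1  0.1] shift [-0.0002  0.0083  0.1262]
```

Call:
carry_out(
  increments="0 0 0 0 0.0078 0.03 0.066; 0 0 0 0 0.0078 0.07 0.066; 0 0 0 0 0.0078 0.105 0.066; 0 0 0 0 0.0078 0.122 0.066; 0 0 0 0 0.0078 0.1255 0.066",
)

```text
time: 24.18
ee_pos: [0.4725, 0.076, 0.0043]
eef_rot: [0.996, 0.093, 0.0, -0.0]
ft_force: [-0.6, -0.0, 1.2]
width: 0.0656
```

Call:
carry_out(
  increments="0 0 0 0 0 0 0.04; 0 0 0 0 0 0 0.025; 0 0 0 0 0 0 0.02; 0 0 0 0 0 0 0.02; 0 0 0 0 0 0 0.02",
  squeeze=12,
)

```text
time: 24.8
ee_pos: [0.4726, 0.0761, 0.0045]
eef_rot: [0.996, 0.093, 0.0, -0.0]
ft_force: [-0.5, 0.4, 3.9]
width: 0.0297
```

Call:
carry_out(
  increments="0 0 0 0 0 -0.01 0.02; 0 0 0 0 0 -0.03 0.02; 0 0 0 0 0 -0.065 0.02; 0 0 0 0 0 -0.1 0.02; 0 0 0 0 0 -0.12 0.02",
  squeeze=20,
)

```text
time: 25.42
ee_pos: [0.4731, 0.076, 0.1268]
eef_rot: [0.996, 0.093, 0.001, -0.001]
ft_force: [-0.4, 0.6, -0.2]
width: 0.0292
```

```bash
python3 held.py red .1485; python3 go.py .6255,.0203,.13
```

```text
px 255.5 237.5 rad 14.4 pos [0.4718 0.0828 0.1485] rel tool [ 0.     -0.007  -0.0217]
t 25.48 pos [0.4741 0.0762 0.1286] w 0.0294 F [3.  0.  1.1] j [-0.8   0.08  0.58  1.98 -0.05  1.09 -0.02]
goal 0.6255 0.0203 0.13 turn [-0.1 -0.3  0. ] shift [ 0.1385  0.0829 -0.0009]
```

Run:
```python
from h import *; from bench import r
m=r.camera_model("wrist");s=r.read_state();T=R.from_quat(s["eef_rot"]);p,d=r.camera("wrist")
for zz in (-.0215,-.0295,.0045):
  for y in (-.015,0,.015): print(zz,y,proj(m,s["ee_pos"]+T.apply([0,y,zz])).round(1))
cv2.imwrite("pics/w12c.png",cv2.resize(p[190:310,190:330],None,fx=5,fy=5,interpolation=0))
```

```text
-0.0215 -0.015 [255.4 222.7]
-0.0215 0 [255.4 249.6]
-0.0215 0.015 [255.5 275. ]
-0.0295 -0.015 [255.4 228.7]
-0.0295 0 [255.4 256.8]
-0.0295 0.015 [255.5 283.3]
0.0045 -0.015 [255.4 207. ]
0.0045 0 [255.5 230.5]
0.0045 0.015 [255.5 252.9]
```

View pics/w12c.png

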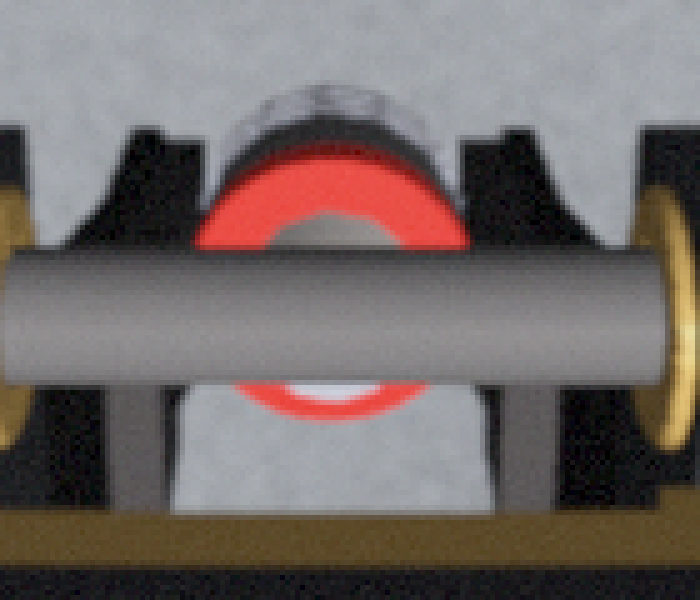

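Call:
carry_out(
  increments="-0.1 -0.2 0 0.025 0.015 0 0.02; -0.1 -0.3 0 0.06 0.035 0 0.02; -0.1 -0.3 0 0.095 0.057 0 0.02; -0.1 -0.3 0 0.12 0.072 0 0.02; -0.1 -0.3 0 0.138 0.083 0 0.02",
)

```text
time: 26.15
ee_pos: [0.6252, 0.0195, 0.1259]
eef_rot: [0.996, 0.093, -0.001, 0.0]
ft_force: [-0.2, 0.6, -1.5]
width: 0.0293
```

Call:
carry_out(
  increments="0 0 0 0.001 0 0 0.02; 0 0 0 0.001 0 0 0.02; 0 0 0 0.001 0 0 0.02; 0 0 0 0.001 0 0 0.02; 0 0 0 0.001 0 0 0.02",
)

```text
time: 26.78
ee_pos: [0.626, 0.0199, 0.126]
eef_rot: [0.996, 0.093, -0.001, 0.0]
ft_force: [-0.2, -0.2, -1.2]
width: 0.0297
```

```bash
python3 mk.py pics/w13.png;python3 go.py .6256,.0197,.020
```

```text
[0.626  0.0199 0.126 ]
[433.4 370. ] diam [43.5 68.9] [ 0.8798 -0.1653  0.012 ] (413, 357, 41, 27)
[255.8 185.4] diam [42.8 43.9] [0.6258 0.0214 0.012 ] (233, 163, 46, 46)
[389.  146.1] diam [167.2 266.3] [0.7426 0.0822 0.012 ] (251, 47, 261, 190)
[141.7 136.5] diam [132. 234.] [0.512  0.0481 0.012 ] (32, 43, 221, 189)
t 26.82 pos [0.6261 0.0198 0.126 ] w 0.0292 F [ 0.5 -0.4 -1.2] j [-0.57  0.45  0.61  1.6  -0.28  1.18  0.29]
goal 0.6256 0.0197 0.02 turn [0.  0.1 0. ] shift [-0.0003 -0.      0.106 ]
```

Call:
carry_out(
  increments="0 0 0 -0.0004 0 0.035 0.02; 0 0 0 -0.0004 0 0.07 0.02; 0 0 0 -0.0004 0 0.09 0.02; 0 0 0 -0.0004 0 0.102 0.02; 0 0 0 -0.0004 0 0.1065 0.02",
)

```text
time: 27.45
ee_pos: [0.6257, 0.0196, 0.0195]
eef_rot: [0.996, 0.093, -0.001, 0.0]
ft_force: [-0.7, -0.7, -0.9]
width: 0.0293
```

```bash
python3 go.py .6256,.0197,.016
```

```text
t 27.45 pos [0.6257 0.0196 0.0195] w 0.0293 F [-0.7 -0.7 -0.9] j [-0.53  0.58  0.56  1.68 -0.35  0.99  0.34]
goal 0.6256 0.0197 0.016 turn [0.  0.1 0. ] shift [-0.0001 -0.0001  0.0035]
```

Call:
carry_out(
  increments="0 0 0 0 0 0.0015 0.02; 0 0 0 0 0 0.002 0.02; 0 0 0 0 0 0.0026 0.02; 0 0 0 0 0 0.003 0.02; 0 0 0 0 0 0.0033 0.02",
)

```text
time: 28.08
ee_pos: [0.6259, 0.0197, 0.0166]
eef_rot: [0.996, 0.093, -0.001, 0.0]
ft_force: [-1.8, 0.5, 4.5]
width: 0.0292
```

Call:
carry_out(
  increments="0 0 0 0 0 0 0.026; 0 0 0 0 0 0 0.032; 0 0 0 0 0 0 0.038; 0 0 0 0 0 0 0.05; 0 0 0 0 0 0 0.06",
)

```text
time: 28.7
ee_pos: [0.6259, 0.0196, 0.0166]
eef_rot: [0.996, 0.093, -0.001, 0.0]
ft_force: [-0.4, -0.4, 0.4]
width: 0.0505
```

Call:
carry_out(
  increments="0 0 0 0 0 -0.01 0.06; 0 0 0 0 0 -0.04 0.06; 0 0 0 0 0 -0.08 0.06; 0 0 0 0 0 -0.11 0.06; 0 0 0 0 0 -0.12 0.06",
)

```text
time: 29.32
ee_pos: [0.6271, 0.0196, 0.1391]
eef_rot: [0.996, 0.093, 0.001, 0.0]
ft_force: [0.3, -0.1, -0.9]
width: 0.06
```

```bash
python3 wr.py red .012; python3 go.py .40,.35,.2
```

```text
red px 254.0 188.8 rad_mm 15.3 pos [0.6256 0.0208 0.038 ] tcp [0.6271 0.0196 0.1391]
t 29.38 pos [0.627  0.0197 0.1391] w 0.0599 F [-0.1  0.1  0.4] j [-0.58  0.44  0.62  1.59 -0.27  1.2   0.28]
goal 0.4 0.35 0.2 turn [ 0.  -0.1  0. ] shift [-0.1619 -0.3665 -0.0613]
```

Call:
carry_out(
  increments="0 0 0 -0.01 -0.02 -0.04 0.06; 0 0 0 -0.035 -0.075 -0.06 0.06; 0 0 0 -0.06 -0.13 -0.06 0.06; 0 0 0 -0.085 -0.185 -0.06 0.06; 0 0 0 -0.11 -0.24 -0.06 0.06",
)

```text
time: 30.0
ee_pos: [0.4726, 0.2366, 0.1979]
eef_rot: [0.996, 0.093, 0.0, 0.0]
ft_force: [1.9, 0.6, -0.2]
width: 0.0602
```

Call:
carry_out(
  increments="0 0 0 -0.025 -0.055 0 0.06; 0 0 0 -0.04 -0.1 0 0.06; 0 0 0 -0.05 -0.12 0 0.06; 0 0 0 -0.05 -0.12 0 0.06; 0 0 0 -0.05 -0.12 0 0.06",
)

```text
time: 30.62
ee_pos: [0.4018, 0.3441, 0.1972]
eef_rot: [0.996, 0.092, 0.0, 0.001]
ft_force: [0.2, -0.7, 0.8]
width: 0.06
```

Run:
```python
from h import *; from bench import r
m=r.camera_model("top"); p,d=r.camera("top"); q,_=r.camera("scene"); 
cv2.imwrite("pics/end.png",np.hstack([cv2.resize(p[120:260,200:440],(480,280),interpolation=0),cv2.resize(q[140:250,150:280],(320,280))]))
H=dict(red=.038,yellow=.048,blue=.058,white=.068,orange=.012)
for k,a in masks(p).items():
    if k=="green": continue
    for c in cv2.findContours(a,0,1)[0]:
        (u,v),w=cv2.minEnclosingCircle(c)
        if 4<w<16 and 130<v<240 and 220<u<400: print(k,round(u,1),round(v,1),round(w,1),plane(m,u,v,H[k]).round(4))
print(r.read_state()["ee_pos"],r.read_state()["time"])
```

```text
red 256.4 162.3 5.9 [0.6246 0.019  0.038 ]
yellow 285.0 157.0 6.7 [ 0.6367 -0.0483  0.048 ]
blue 313.2 151.0 6.8 [ 0.6501 -0.1136  0.058 ]
white 256.1 163.6 8.9 [0.6171 0.0192 0.068 ]
white 283.7 158.9 8.9 [ 0.629  -0.0443  0.068 ]
white 311.2 154.2 8.9 [ 0.6407 -0.1077  0.068 ]
white 339.6 147.9 10.4 [ 0.6563 -0.1731  0.068 ]
orange 393.9 231.7 12.5 [ 0.4648 -0.3131  0.012 ]
[0.40206902 0.34400553 0.19756446] 30.725
```

View pics/end.png

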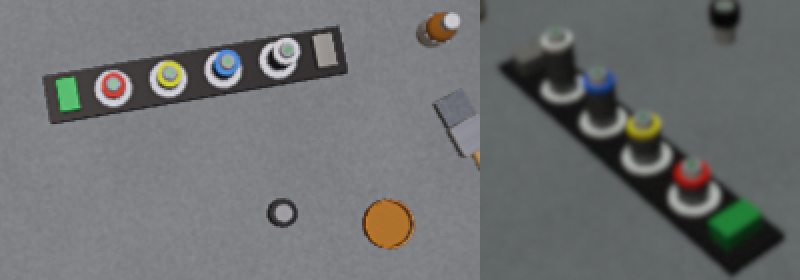

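All four stand upright in the right order, and the dish hasn't moved (394,232). White's ring merges with its mark in the mask, so I'll check it by its lens instead.

Run:
```python
from h import *; from bench import r
m=r.camera_model("top"); p,_=r.camera("top"); h=cv2.cvtColor(p,cv2.COLOR_BGR2HSV)
a=((h[...,0]>45)&(h[...,0]<85)&(h[...,1]>45)&(h[...,1]<150)).astype(np.uint8)
n,l,st,c=cv2.connectedComponentsWithStats(a)
Z=[.046,.056,.066,.076]
for i in range(1,n):
    if 140<c[i,1]<168 and 250<c[i,0]<350: j=int((c[i,0]-243)//28); print(c[i].round(1),st[i,4],plane(m,*c[i],Z[min(j,3)]).round(4))
```

```text
[343.5 144.2] 10 [ 0.6635 -0.1808  0.076 ]
[313.5 150. ] 8 [ 0.651  -0.1132  0.066 ]
[284.5 156. ] 8 [ 0.6377 -0.0467  0.056 ]
[256.1 161.1] 8 [0.6263 0.0196 0.046 ]
```

All four lenses fall within 1 mm of the mark centres: (.6255,.0198), (.638,−.047), (.6506,−.1139), (.6631,−.1807). I'm handing the job in.

Run:
```python
from bench import r
print(r.close_job())
```

```text
the job is handed in; nothing more can be done
None
```

The job is handed in. The four objectives stand upright on the rail in the order asked: red on the mark next to the green block, then yellow, blue and white at the far end. I lowered each one until the wrist force showed contact, opened the fingers, and lifted clear. It took about 31 s of the 96 s allowed.

- **Centring:** in the last top picture, the lens of each objective is within about 1 mm of its mark centre. The ring outlines for red, yellow and blue are within about 2 mm. White's ring merged with its white mark in the mask, so I checked white by its lens only.
- **Dish:** it is in the same place as in the first picture, within 0.3 mm. The eyepiece still stands in the row; I did not measure it.
- **Forces:** the highest wrist force I read was about 12 N, when setting down yellow. I only read forces at the end of each move.
- **Disagreement:** the wrist and top cameras differed by 1 to 4 mm in y. I used values between the two, and the placements checked out in both views, with white's wrist check by eye only.

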